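# Gauge the centrifuge adapter wells

### The job

One of the two wells in the grey centrifuge adapter block still has a spacer under its rubber cushion. Take the steel gauge rod with the thick handle out of the white stand and push it down a well until the cushion bottoms under a firm, gentle press of about 15 N (never over 30 N): if the rod's dark groove comes level with the block's top face the well is clear, if it stops well above, try the other. Leave the rod standing by itself in the clear well, cushion pressed home and groove level, and disturb nothing else.

Things in the scene. Friction and masses are not known exactly. Their poses are not given: they have to be found in the camera images.
- rod: the gauge rod, loose, about 150 g, 125 mm long; origin at the centre of its lower end, z along the rod up to the handle. Steel shank 16 mm diameter with a 3 mm chamfer at the foot; one dark groove 46 mm above the lower end; from 70 to 125 mm a round knurled aluminium handle of 26 mm diameter. Stands upright in one of the stand's two holes (either one), its lower end 8 mm above the table
- rod_grip (a point): point on the rod's axis at which to grip the handle, 100 mm above the rod's lower end (25 mm below its top, 54 mm above the groove)
- rod_groove (a point): centre of the dark groove, on the rod's axis, 46 mm above its lower end
- rod_tip (a point): centre of the rod's lower end
- block: grey plastic adapter block, fixed to the table, 70 x 130 x 66 mm (x, y, z), origin at the centre of its underside; two round blind wells in its top, 70 mm apart along its y. Stiff when the cushion has bottomed: press slowly (20 mm/s or less) and stop on force
- well_a (a point): centre of the mouth, level with the top face, of the well on the block's -y side; z up. 18 mm wide, 2 mm chamfered mouth. In it a black rubber cushion lies 16 to 26 mm below the face, slides down under about 5 N, stays where it is left, and stops hard 46 mm below the face if the well is clear, 34 mm (groove 12 mm above the face) if a spacer is under it; this cannot be seen
- well_b (a point): the same for the like well on the block's +y side; exactly one of the two is clear
- cushion_a: the black rubber cushion in well_a, 15 mm diameter, 8 mm thick, its origin at the centre of its underside; slides only along the well
- cushion_b: the same cushion in well_b
- stand: white plastic stand, fixed, 60 x 140 x 45 mm, origin at the centre of its underside; two holes 19 mm wide and 37 mm deep, 80 mm apart along its y, one with the gauge rod and one with the stirrer. Block and stand may each be on the left or the right
- stirrer: bystander in the stand's other hole: thin steel stirrer, 12 mm diameter, with a 22 mm ball on top, 103 mm long, its top 111 mm above the table (lift the gauge rod over it), origin at its lower end
- oil: bystander: small amber oil bottle, 28 mm diameter, 55 mm high, stands between block and stand; origin at the underside
- dish: bystander: clear round dish, 90 mm diameter, 16 mm high; origin at the underside
- jar: bystander: amber jar, 60 mm diameter, 75 mm high; origin at the underside
- pen: bystander: pen, 135 mm long, lying along its x; origin below its middle
- slidebox: bystander: open red plastic slide box, 85 x 110 x 30 mm; origin at the centre of the underside
- counter: bystander: steel tally counter, 50 x 60 x 38 mm; origin at the centre of the underside
Mind the look-alikes: they are no part of the job. What is shaped like the block but turquoise or yellow is not meant. Of the things that look like the rod, the smaller one is meant.

How it is judged:
By the outcome, as a careful person would: the job done as asked, in the order asked, and still so for the second after the job is handed in, with the robot touching nothing.
It also fails if it takes over 58 s, if anything falls off the work surface, if the arm or the gripper's body presses on something with over 40 N, if the wrist force passes 120 N, or if a joint passes its speed limit or range.

### The arm

A 6-joint arm with a two-finger parallel gripper is mounted at the origin on the work surface. World frame = base frame: x ahead of the robot, y to its left, z up, the work surface at z = 0. Lengths are in m, angles in rad, forces in N, time in s.
With the tool pointing down it reaches from about 0.35 to 0.875 m from the base axis. Payload 4.2 kg.
Tool frame: the origin (TCP) lies on the front face of the gripper's body, between the roots of the fingers; the fingertips stand 73 mm ahead of it and the grasp point (between the pads) lies 54 mm ahead of it; z points along the fingers, x is the direction in which the jaws open and shut, and the axes are right-handed (so a half turn about z gives the same grasp; the last joint's range is limited). The gripper opens to 85 mm and grips with 20 to 120 N. Pads are 22 mm wide; open, the fingers measure 114 mm over their backs; the gripper's body (76 mm by 85 mm) begins 54 mm behind the grasp point. The pads swing forward as they close: fully open they stand 13 mm farther back than shut.
Start: joints at [1.515, 0.385, 0.008, 0, -1.194, -0.259], TCP at [0.193, 0.594, 0.304] pointing down, gripper open.
Joint ranges: [-3.14, 3.14], [-1.21, 2.06], [-1.07, 1.41], [-3.16, 2.05], [-2.99, -0.16], [-3.1, 3.1]. Speed limits (rad/s): [2.79, 2.79, 3.14, 3.14, 3.14, 3.14].

### API

Orientations are given as [roll, pitch, yaw] about the fixed x, y, z axes, in that order (R = Rz(yaw) Ry(pitch) Rx(roll)).
In Python, from workcell import * gives the robot as it stands. The module is installed in compiled form; this text tells all that it offers.
- The arm moves only by the tool servo_tool, never from a script. Its argument "plan" is text: rows parted by semicolons, each of 7 numbers parted by spaces: the opening, from -1 (shut) to 1 (fully open), so that 0 is half open, then the shift along the world's x, y, z in m, then the turn, a rotation vector about the world's x, y, z in degrees. In form: claw x y z rx ry rz; .... A call has 1 to 12 rows; each row is the pose to reach, as a shift and turn from the pose commanded when the call began; what a row does not reach only later rows make up. A row lasts 1/8 s, in which the tool goes at most 62.5 mm and 10.7 degrees, less where a joint would pass 70% of its speed; a pose out of reach is approached as far as the arm can. A call with a gripper value outside its range is refused whole. The fingers move at their own pace and stop on an object; "newtons" is the grip in N (left out, the last holds). Time passes only in rows, so rows that repeat a pose let the fingers close. It gives the time, the measured TCP pose, the force and the opening at its end, in the units of the state.
- get_state(): the state, without advancing time (a new reading comes with each control period).
- capture(name): name is "side" or "top"; returns a dict with "color" (400x640x3 uint8, red, green, blue), "depth" (400x640 float32, m along the optical axis (not along the pixel's ray), 0 where there is no reading), "mtx" (3x3 intrinsics, pixels), "rvec" (rotation vector, rad) and "tvec" (3), from world to camera coordinates, as OpenCV has them. Camera axes: x right, y down, z forward; pixel columns grow to the right and rows downward; lengths in m; the calibration is good to about 2 mm. A picture is of the moment at which its call begins.
- job_done(): hands the job in, once; it reports no verdict.
The state is a dict: "time_s": time; "joint_pos": joint angles; "joint_vel": joint speeds; "effort": joint torques, N m; "tool_pos": TCP position; "orientation": TCP orientation; "ft_force": force on the tool from outside, world axes, zero at the start; "moment": the same for the moment, N m; "opening": finger opening in m.
Only numpy, scipy, OpenCV 4.12 (cv2) and the standard library are available. Lean on these libraries where they do the work, as an engineer would, in place of code of your own. Each camera call takes 0.05 s, during which the arm holds its last target.

## Working session

There is one attempt and no reset: what is moved stays moved. The work goes in short steps, Python scripts to look and compute and a tool call to move; the robot and the scene stay as the last step left them, time stands still between calls to the robot, and variables do not carry over. Pictures are saved under pics/ and viewed, and the job is handed in when it is done.

Besides the shell and the picture viewer there is one more tool, called after "Emit:" in YAML: its name, and indented under it one key for each argument. servo_tool: Moves the arm, as the interface text tells. Its arguments: {"type":"object","properties":{"plan":{"type":"string"},"newtons":{"type":"number"}},"required":["plan"]}

```bash
mkdir -p pics
cat > h.py <<'E'
from workcell import *
import numpy as np, cv2
def snap(n,f):
    c=capture(n); np.savez(f'pics/{f}.npz',**c); cv2.imwrite(f'pics/{f}.png',c['color'][:,:,::-1]); return c
def load(f): return dict(np.load(f'pics/{f}.npz'))
def ray(c,u,v):
    R,_=cv2.Rodrigues(c['rvec']); o=-R.T@c['tvec'].ravel()
    p=cv2.undistortPoints(np.array([[[u,v]]],float),c['mtx'],None)[0,0]
    return o,R.T@np.array([p[0],p[1],1.])
def onz(c,u,v,z):
    o,d=ray(c,u,v); return o+d*(z-o[2])/d[2]
def dep(c,u,v):
    o,d=ray(c,u,v); return o+d*c['depth'][int(v),int(u)]
def proj(c,p): return cv2.projectPoints(np.array([p],float),c['rvec'],c['tvec'],c['mtx'],None)[0].ravel()
E
python3 - <<'E'
from h import *
for n in('side','top'):
    c=snap(n,n+'0'); print(n,ray(c,320,200))
print(get_state())
E
```

```text
side (array([ 0.45541624, -0.68860171,  0.8000322 ]), array([ 0.11187062,  0.70695587, -0.69839429]))
top (array([3.48718835e-01, 9.61995586e-04, 1.15240852e+00]), array([ 1.67617431e-01,  2.75011443e-04, -9.86022888e-01]))
{'time_s': 0.1, 'joint_pos': array([ 1.51460945e+00,  3.85480189e-01,  6.74742095e-03, -4.21426966e-04,
       -1.19400635e+00, -2.58631692e-01]), 'joint_vel': array([ 0.00274043, -0.00105674,  0.00212086,  0.00185645,  0.00269353,
       -0.00030431]), 'effort': array([-7.62512700e-04, -3.93323243e+01,  1.88927972e+01,  4.19790924e+00,
       -2.59833956e-03,  2.21642267e-06]), 'tool_pos': array([0.19337041, 0.59392931, 0.30292663]), 'orientation': array([-3.14147430e+00, -1.97834787e-03, -1.88577045e+00]), 'ft_force': array([-0.22722903, -0.25407137, -0.17767879]), 'moment': array([-0.01754447,  0.01468463,  0.00106436]), 'opening': 0.08533217999587675}
```

View pics/side0.png

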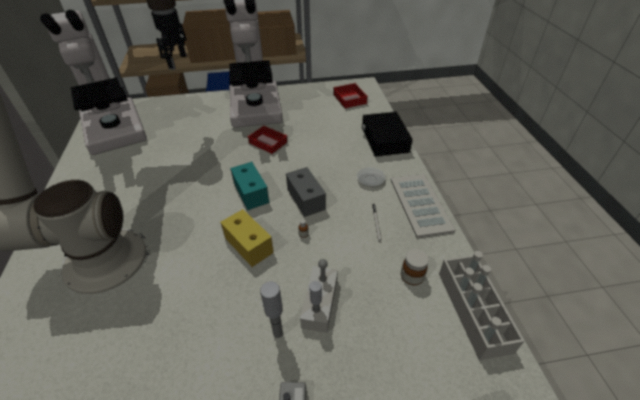

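View pics/top0.png

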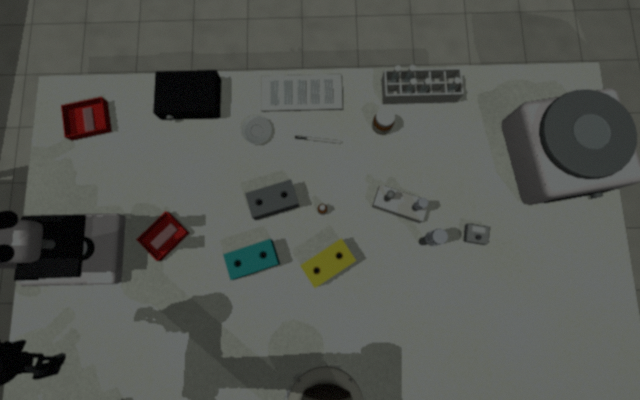

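The grey block sits at about (305,190) in side and (272,199) in top. In the stand, the rod is at about (316,293) side and (421,205) top, and the stirrer is beside it. The larger look-alike stands loose at (272,300) side. Next I zoom in.

Run:
```python
from h import *
t=load('top0');s=load('side0')
def crop(c,x0,y0,x1,y1,k): 
    im=cv2.resize(c['color'][y0:y1,x0:x1,::-1],None,fx=k,fy=k,interpolation=cv2.INTER_CUBIC); return np.clip(im*2.0,0,255).astype(np.uint8)
a=crop(t,235,170,335,230,4);b=crop(t,365,170,465,250,4)
cv2.imwrite('pics/z1.png',np.vstack([a,b]))
a=crop(s,275,155,345,225,5);b=crop(s,255,245,345,345,5)
a=cv2.copyMakeBorder(a,0,150,0,0,cv2.BORDER_CONSTANT)
cv2.imwrite('pics/z2.png',np.hstack([a,b]))
```

```text
(no output)
```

View pics/z1.png

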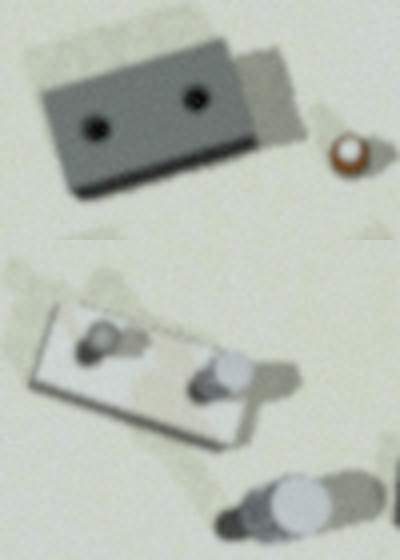

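View pics/z2.png

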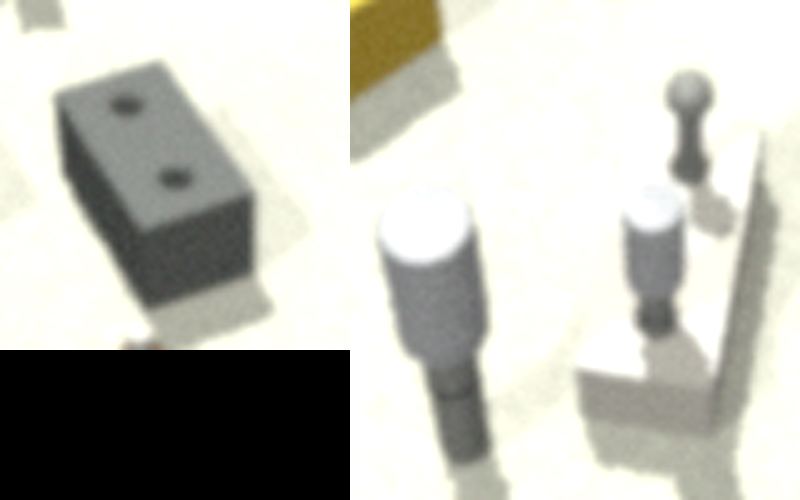

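Run:
```python
from h import *
t=load('top0');s=load('side0')
def show(c,box,thr,inv,z,mn=5):
    x0,y0,x1,y1=box; g=cv2.cvtColor(c['color'],cv2.COLOR_RGB2GRAY)[y0:y1,x0:x1]
    k=8; G=cv2.resize(g,None,fx=k,fy=k,interpolation=cv2.INTER_CUBIC)
    m=((G<thr) if inv else (G>thr)).astype(np.uint8)
    n,l,st,ce=cv2.connectedComponentsWithStats(m)
    for i in range(1,n):
        if st[i,4]/64>mn:
            u=x0+(ce[i]+.5)[0]/k-.5;v=y0+(ce[i]+.5)[1]/k-.5
            print(thr,(round(u,1),round(v,1)),'area',st[i,4]/64,'wh',st[i,2:4]/k,onz(c,u,v,z).round(4))
for thr in(28,35,40):
    print('wellsT');show(t,(250,185,293,208),thr,True,.066)
    print('wellsS');show(s,(293,170,318,197),thr,True,.066,3)
g=cv2.cvtColor(t['color'],cv2.COLOR_RGB2GRAY); print(g[192:212,412:434])
g=cv2.cvtColor(s['color'],cv2.COLOR_RGB2GRAY); print(g[280:312:1,306:326])
for uv in[(421,204),(424,203)]:print(dep(t,*uv))
for uv in[(316,286),(316,288)]:print(dep(s,*uv))
print(onz(t,423.6,202.5,.133),onz(s,316,286.6,.133))
```

```text
wellsT
28 (np.float64(283.7), np.float64(194.3)) area 22.34375 wh [5.625 5.25 ] [0.5511 0.0987 0.066 ]
28 (np.float64(258.8), np.float64(201.9)) area 22.9375 wh [5.625 5.375] [0.532  0.1657 0.066 ]
28 (np.float64(290.4), np.float64(206.9)) area 5.171875 wh [5.625 1.5  ] [0.5164 0.0809 0.066 ]
wellsS
wellsT
35 (np.float64(283.7), np.float64(194.2)) area 29.4375 wh [6.375 6.125] [0.5514 0.0987 0.066 ]
35 (np.float64(258.7), np.float64(201.8)) area 30.609375 wh [6.5   6.125] [0.5321 0.166  0.066 ]
35 (np.float64(289.8), np.float64(206.7)) area 9.078125 wh [6.75 2.  ] [0.5169 0.0824 0.066 ]
wellsS
35 (np.float64(294.2), np.float64(193.2)) area 19.0625 wh [4.5 7.5] [0.5067 0.0938 0.066 ]
wellsT
40 (np.float64(283.6), np.float64(194.2)) area 35.34375 wh [7.   6.75] [0.5514 0.0988 0.066 ]
40 (np.float64(258.6), np.float64(201.8)) area 37.0 wh [7.    6.625] [0.5322 0.1662 0.066 ]
40 (np.float64(289.5), np.float64(206.6)) area 11.875 wh [7.625 2.375] [0.5173 0.0833 0.066 ]
wellsS
40 (np.float64(294.6), np.float64(193.3)) area 30.71875 wh [6. 9.] [0.5078 0.0934 0.066 ]
[[ 99 101 101 101 103 10
[... 4085 characters left out ...]
 54  52  50  52  71 100 119 128 133
  136 138]
 [132 131 131 131 126 109  79  57  51  53  52  50  48  63  90 116 130 138
  139 139]
 [131 133 132 132 128 107  80  54  47  50  49  48  46  59  88 118 132 138
  140 140]
 [134 133 135 136 132 110  82  54  47  48  48  46  45  56  85 115 131 139
  140 140]
 [135 135 138 138 134 118  93  67  54  50  50  49  50  60  79 105 125 136
  139 141]
 [138 139 140 139 137 128 113  90  67  56  56  54  59  67  81  94 110 126
  136 139]]
[ 0.50622909 -0.2517661   0.13215726]
[ 0.50847647 -0.25924734  0.1329203 ]
[ 0.51301111 -0.2569368   0.13150348]
[ 0.51213691 -0.26253787  0.13298633]
[ 0.50975476 -0.25831423  0.133     ] [ 0.51265757 -0.25930035  0.133     ]
```

Run:
```python
from h import *
t=load('top0');s=load('side0')
# crops scale: u=x0+(X+.5)/k-.5
def z(x0,y0,k,X,Y): return x0+(X+.5)/k-.5, y0+(Y+.5)/k-.5
for n,X,Y in[('wellNear',176,179),('wellFar',127,105)]:
    p=z(275,155,5,X,Y); print(n,p,onz(s,*p,.066))
for n,X,Y,h in[('stirball',690-350,95,.1),('bigtop',427-350,222,.18),('bigfoot',468-350,455,0),('rod@stand',657-350,318,.045),('standcorner',578-350,372,.045),('c2',716-350,380,.045)]:
    p=z(255,245,5,X,Y); print('S',n,p,onz(s,*p,h),dep(s,*p))
for n,X,Y,h in[('stirball',104,333,.1),('bigtop',303,506,.18),('bigfoot',230,524,0),('rod@stand',203,388,.045),('sc',57,303,.045),('sc2',33,384,.045),('sc3',220,446,.045)]:
    p=z(365,170,4,X,Y-240); print('T',n,p,onz(t,*p,h),dep(t,*p))
# centroid of bright rod top, top view
```

```text
wellNear (309.8, 190.4) [0.55119796 0.09755407 0.066     ]
wellFar (300.0, 175.6) [0.53232972 0.16561537 0.066     ]
S stirball (322.6, 263.6) [ 0.53950201 -0.18155912  0.1       ] [ 0.53855213 -0.18728697  0.10790798]
S bigtop (270.0, 289.0) [ 0.42294865 -0.27977639  0.18      ] [ 0.42297671 -0.28012971  0.18053586]
S bigfoot (278.2, 335.6) [ 0.42242065 -0.28302125  0.        ] [ 0.42309702 -0.29133518  0.01639974]
S rod@stand (316.0, 308.2) [ 0.51147539 -0.25699645  0.045     ] [ 0.51068048 -0.26311653  0.05570621]
S standcorner (300.2, 319.0) [ 0.47407103 -0.27654832  0.045     ] [ 0.47417595 -0.27423066  0.0407532 ]
S c2 (327.8, 320.6) [ 0.53159622 -0.29040112  0.045     ] [ 0.53163079 -0.29022041  0.04465735]
T stirball (390.625, 192.875) [ 0.542246   -0.18289269  0.1       ] [ 0.53980525 -0.18057392  0.11327294]
T bigtop (440.375, 236.125) [ 0.4213258  -0.28025086  0.18      ] [ 0.42131423 -0.28020602  0.18015503]
T bigfoot (422.125, 240.625) [ 0.42337582 -0.2806706   0.        ] [ 0.42012999 -0.26842618  0.05010276]
T rod@stand (415.375, 206.625) [ 0.51281228 -0.25761705  0.045     ] [ 0.50593225 -0.24677547  0.09143092]
T sc (378.875, 185.375) [ 0.57405191 -0.16140342  0.045     ] [ 0.58283413 -0.16773151  0.00183945]
T sc2 (372.875, 205.625) [ 0.51816558 -0.14235903  0.045     ] [ 0.52284104 -0.14631362  0.01444381]
T sc3 (419.625, 221.125) [ 0.47299575 -0.26649833  0.045     ] [ 0.47549786 -0.27188319  0.02270421]
```

Emit:
servo_tool:
  plan: "0.2 0.318 -0.852 0 0 0 0;0.2 0.318 -0.852 0 0 0 0;0.2 0.318 -0.852 0 0 0 0;0.2 0.318 -0.852 0 0 0 0;0.2 0.318 -0.852 0 0 0 0;0.2 0.318 -0.852 0 0 0 0;0.2 0.318 -0.852 0 0 0 0;0.2 0.318 -0.852 0 0 0 0;0.2 0.318 -0.852 0 0 0 0;0.2 0.318 -0.852 0 0 0 0;0.2 0.318 -0.852 0 0 0 0;0.2 0.318 -0.852 0 0 0 0"
  newtons: 60

```text
time_s: 1.6
tool_pos: [0.4559, -0.1105, 0.3038]
orientation: [-3.141, 0.0, -1.886]
ft_force: [0.9, 1.3, 0.9]
opening: 0.051
```

Emit:
servo_tool:
  plan: "0.2 0 0 0 0 0 0;0.2 0 0 0 0 0 0"

```text
time_s: 1.85
tool_pos: [0.4553, -0.1085, 0.3034]
orientation: [3.14, -0.0, -1.887]
ft_force: [-0.4, 0.7, 0.6]
opening: 0.0509
```

Emit:
servo_tool:
  plan: "0.2 0.019 -0.050 0 0 0 0;0.2 0.037 -0.100 0 0 0 0;0.2 0.056 -0.150 0 0 0 0;0.2 0.056 -0.150 -0.03 0 0 0;0.2 0.056 -0.150 -0.06 0 0 0;0.2 0.056 -0.150 -0.06 0 0 0"

```text
time_s: 2.6
tool_pos: [0.5109, -0.2563, 0.2418]
orientation: [3.136, -0.0, -1.883]
ft_force: [-0.3, 0.6, 0.0]
opening: 0.0513
```

Run:
```python
from h import *
s=snap('side','s1');t=snap('top','t1');st=get_state();print(st['tool_pos'],st['orientation'])
k=5
a=s['color'][225:335,250:350,::-1];b=t['color'][160:250,365:465,::-1]
b=cv2.copyMakeBorder(b,0,20,0,0,cv2.BORDER_CONSTANT)
im=cv2.resize(np.hstack([a,b]),None,fx=4,fy=4,interpolation=cv2.INTER_CUBIC)
cv2.imwrite('pics/z3.png',np.clip(im*1.8,0,255).astype(np.uint8))
```

```text
[ 0.51253268 -0.25716193  0.24505409] [-3.14028655e+00 -4.80197786e-04 -1.88271879e+00]
```

View pics/z3.png

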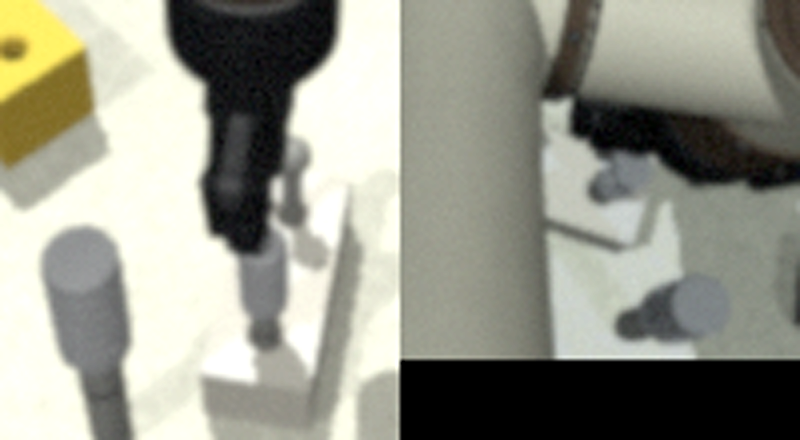

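Emit:
servo_tool:
  plan: "0.2 0 -0.002 -0.02 0 0 0;0.2 0 -0.002 -0.04 0 0 0;0.2 0 -0.002 -0.06 0 0 0;0.2 0 -0.002 -0.075 0 0 0;0.2 0 -0.002 -0.081 0 0 0;0.2 0 -0.002 -0.081 0 0 0"

```text
time_s: 3.45
tool_pos: [0.5121, -0.2603, 0.1633]
orientation: [-3.141, -0.0, -1.885]
ft_force: [-1.1, 0.9, 1.1]
opening: 0.0511
```

Emit:
servo_tool:
  plan: "-0.3 0 0 0 0 0 0;-0.5 0 0 0 0 0 0;-0.7 0 0 0 0 0 0;-0.7 0 0 0 0 0 0;-0.7 0 0 0 0 0 0;-0.7 0 0 0 0 0 0"
  newtons: 70

```text
time_s: 4.2
tool_pos: [0.5124, -0.2603, 0.1639]
orientation: [-3.14, 0.0, -1.885]
ft_force: [-0.0, 3.0, 5.5]
opening: 0.0246
```

Emit:
servo_tool:
  plan: "-0.7 0 0 0.01 0 0 0;-0.7 0 0 0.025 0 0 0;-0.7 0 0 0.045 0 0 0;-0.7 0 0 0.07 0 0 0;-0.7 0 0 0.095 0 0 0;-0.7 0 0 0.12 0 0 0;-0.7 0 0 0.14 0 0 0;-0.7 0 0 0.14 0 0 0;-0.7 0 0 0.14 0 0 0"

```text
time_s: 5.32
tool_pos: [0.5108, -0.2603, 0.3021]
orientation: [3.139, 0.0, -1.886]
ft_force: [-0.1, 0.3, -1.4]
opening: 0.0245
```

Run:
```python
from h import *
s=snap('side','s2');st=get_state();print(st)
im=cv2.resize(s['color'][190:330,250:370,::-1],None,fx=4,fy=4,interpolation=cv2.INTER_CUBIC)
cv2.imwrite('pics/z4.png',np.clip(im*1.8,0,255).astype(np.uint8))
```

```text
{'time_s': 5.375, 'joint_pos': array([-1.88907576e-01,  2.99842236e-01, -1.23831877e-01, -2.68186341e-04,
       -1.14995722e+00,  1.44463950e+00]), 'joint_vel': array([ 0.0019664 ,  0.00518999, -0.00019292,  0.0015246 ,  0.00045404,
        0.00110912]), 'effort': array([-1.82638562e-02, -3.60411143e+01,  1.94205379e+01,  4.41249222e+00,
       -5.71448647e-03,  3.71247711e-05]), 'tool_pos': array([ 0.51090992, -0.26031769,  0.30175051]), 'orientation': array([ 3.13874940e+00, -1.14177492e-04, -1.88597048e+00]), 'ft_force': array([-0.00162518, -0.72891895, -1.24778522]), 'moment': array([-0.02229376, -0.04259036,  0.03473112]), 'opening': 0.024329698967788665}
```

View pics/z4.png

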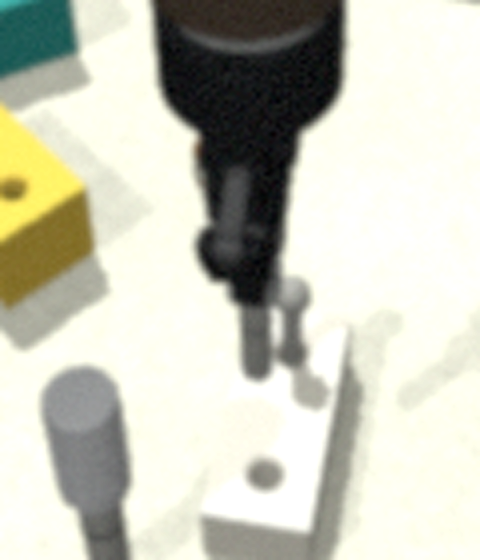

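Emit:
servo_tool:
  plan: "-0.7 0.003 0.025 0.01 0 0 0;-0.7 0.009 0.075 0.01 0 0 0;-0.7 0.015 0.13 0.01 0 0 0;-0.7 0.021 0.185 0.01 0 0 0;-0.7 0.027 0.24 0.01 0 0 0;-0.7 0.033 0.295 0 0 0 0;-0.7 0.038 0.335 -0.02 0 0 0;-0.7 0.04 0.355 -0.04 0 0 0;-0.7 0.04 0.359 -0.05 0 0 0;-0.7 0.04 0.359 -0.06 0 0 0;-0.7 0.04 0.359 -0.06 0 0 0"

```text
time_s: 6.75
tool_pos: [0.5514, 0.0976, 0.2422]
orientation: [3.14, -0.001, -1.887]
ft_force: [0.3, -0.2, -2.3]
opening: 0.0247
```

Run:
```python
from h import *
s=snap('side','s3');t=snap('top','t3');st=get_state();print(st['tool_pos'],st['orientation'],st['ft_force'])
a=cv2.resize(s['color'][140:220,270:340,::-1],None,fx=5,fy=5,interpolation=cv2.INTER_CUBIC)
b=cv2.resize(t['color'][160:240,240:330,::-1],None,fx=5,fy=5,interpolation=cv2.INTER_CUBIC)
cv2.imwrite('pics/z5.png',np.clip(np.hstack([a,b])*1.8,0,255).astype(np.uint8))
```

```text
[0.5519927  0.09781343 0.24343894] [-3.14079866e+00  2.99433193e-04 -1.88662664e+00] [ 0.12292248  0.70132323 -1.04831885]
```

View pics/z5.png

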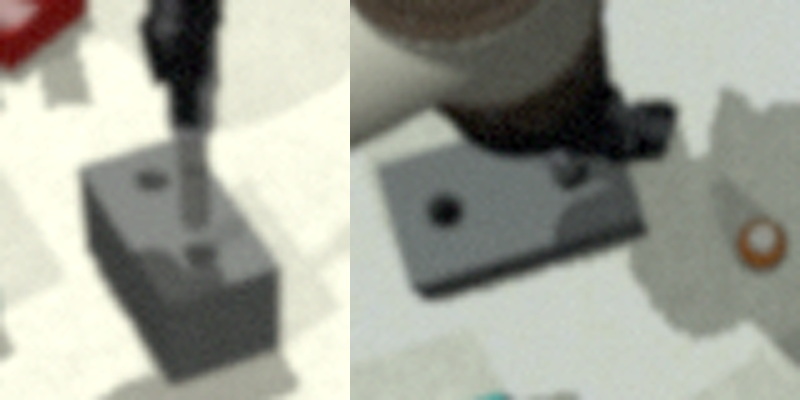

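Run:
```python
from h import *
s=load('s3');t=load('t3')
Z=lambda c,x0,y0,p:((proj(c,p)-[x0,y0]+.5)*5-.5).round(1)
for z in(.088,.096,.11,.134): print(z,'S',Z(s,270,140,(.5517,.0977,z)),'T',Z(t,240,160,(.5517,.0977,z)))
print('well',Z(s,270,140,(.5513,.0985,.066)),Z(t,240,160,(.5513,.0985,.066)))
g=cv2.cvtColor(s['color'],cv2.COLOR_RGB2GRAY).astype(int)
print(g[164:196,300:320])
g=cv2.cvtColor(t['color'],cv2.COLOR_RGB2GRAY).astype(int)
print(g[187:202,344-240+240-0-344+345:368] if 0 else g[187:202,344-0:344] .shape)
print(g[188:202,345:365] if 0 else g[188:202,276-0+69:276+90])
```

```text
0.088 S [200.7 224.6] T [218.4 164.9]
0.096 S [200.3 213.8] T [217.  162.1]
0.11 S [199.6 194.6] T [214.5 157.1]
0.134 S [198.2 160.9] T [210.1 148.1]
well [200.9 252.9] [220.7 173.3]
[[139 139 129 103  64  32  23  22  18  28  41  54  76 102 118 125 129 131
  131 129]
 [139 140 133 111  76  50  41  36  36  40  51  60  85 113 125 128 131 134
  136 136]
 [139 139 135 118  91  65  57  52  52  52  59  77 104 126 134 137 137 138
  138 139]
 [135 130 128 115  92  71  60  60  57  58  68  92 120 135 139 140 139 140
  142 141]
 [117 110 102  94  80  67  56  55  55  56  71  99 127 139 140 142 142 141
  141 140]
 [ 94  87  82  78  72  64  57  53  55  56  71 100 128 139 141 141 141 141
  141 142]
 [ 80  77  77  76  73  65  58  54  54  57  70 100 127 138 141 140 141 140
  140 140]
 [ 78  76  75  76  72  66  55  56  56  57  68  98 127 138 140 140 140 137
  139 139]
 [ 75  76  76  75  72  64  57  53  52  55  63  90 123 136 141 141 139 139
  138 138]
 [ 67  68  72  74  73  65  55  50  48  52  55  81 114 133 140 141 140 138
  138 138]
 [ 56  61  63  67  72  66  55  48  46  48  50  73 101 128 136 140 
[... 2359 characters left out ...]
1  81  81  79  80  78  80  80  80  81  82  81  81  80  77  78
   78  78  73]
 [ 80  81  79  81  80  78  81  81  79  80  79  80  78  79  78  78  78  82
   78  75  73]
 [ 81  79  77  78  79  80  80  77  79  80  81  80  79  78  78  78  80  79
   79  77  72]
 [ 80  78  78  80  78  80  80  79  79  79  79  79  83  79  81  79  79  80
   79  77  76]
 [ 80  78  81  82  79  80  80  79  79  81  80  80  82  81  82  80  79  80
   78  80  84]
 [ 79  78  78  80  80  82  81  80  81  80  79  79  79  80  80  81  79  80
   81  90  99]
 [ 77  77  77  82  81  80  80  82  81  80  80  80  80  79  83  84  85  89
   95 102 111]
 [ 79  80  82  82  80  80  79  83  82  79  80  80  83  86  90  96  98 103
  108 113 114]]
```

Emit:
servo_tool:
  plan: "-0.7 0.001 0 -0.005 0 0 0;-0.7 0.003 0 -0.012 0 0 0;-0.7 0.003 0 -0.015 0 0 0;-0.7 0.003 0 -0.015 0 0 0"

```text
time_s: 7.35
tool_pos: [0.5546, 0.0985, 0.2274]
orientation: [3.141, -0.001, -1.886]
ft_force: [0.3, 0.3, -1.1]
opening: 0.0248
```

Run:
```python
from h import *
s=snap('side','s4');t=snap('top','t4');st=get_state();print(st['tool_pos'],st['orientation'],st['ft_force'])
a=cv2.resize(s['color'][160:210,285:330,::-1],None,fx=8,fy=8,interpolation=cv2.INTER_CUBIC)
b=cv2.resize(t['color'][170:220,255:305,::-1],None,fx=8,fy=8,interpolation=cv2.INTER_CUBIC)
cv2.imwrite('pics/z6.png',np.clip(np.hstack([a,b])*1.8,0,255).astype(np.uint8))
```

```text
[0.55481674 0.09868757 0.22797208] [-3.14142860e+00 -9.22198910e-07 -1.88541837e+00] [ 0.38380173 -0.09423404 -2.37308453]
```

View pics/z6.png

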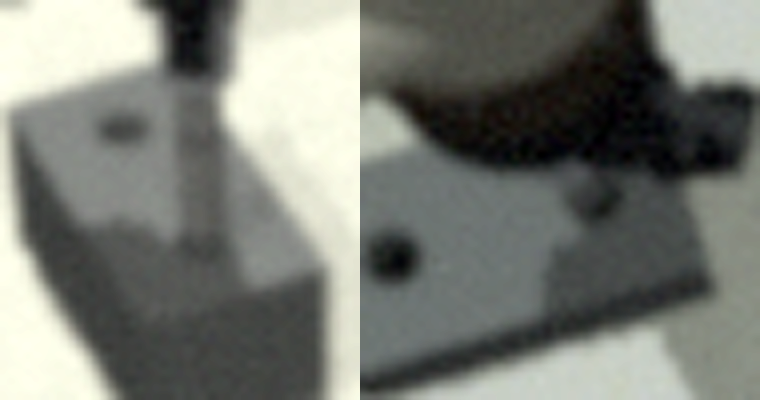

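Emit:
servo_tool:
  plan: "-0.7 0 0 -0.0025 0 0 0;-0.7 0 0 -0.005 0 0 0;-0.7 0 0 -0.0075 0 0 0;-0.7 0 0 -0.01 0 0 0;-0.7 0 0 -0.012 0 0 0;-0.7 0 0 -0.014 0 0 0;-0.7 0 0 -0.014 0 0 0"

```text
time_s: 8.32
tool_pos: [0.5542, 0.098, 0.2133]
orientation: [3.14, -0.002, -1.886]
ft_force: [-1.9, -4.2, -0.7]
opening: 0.0242
```

Emit:
servo_tool:
  plan: "-0.7 -0.0003 -0.001 0 0 0 0;-0.7 -0.0003 -0.001 -0.002 0 0 0;-0.7 -0.0003 -0.001 -0.004 0 0 0;-0.7 -0.0003 -0.001 -0.006 0 0 0;-0.7 -0.0003 -0.001 -0.006 0 0 0"

```text
time_s: 8.95
tool_pos: [0.5543, 0.0976, 0.2076]
orientation: [3.141, -0.0, -1.886]
ft_force: [-0.7, -3.1, -1.9]
opening: 0.0244
```

Emit:
servo_tool:
  plan: "-0.7 -0.0003 -0.001 -0.002 0 0 0;-0.7 -0.0003 -0.001 -0.004 0 0 0;-0.7 -0.0003 -0.001 -0.006 0 0 0;-0.7 -0.0003 -0.001 -0.008 0 0 0;-0.7 -0.0003 -0.001 -0.01 0 0 0;-0.7 -0.0003 -0.001 -0.01 0 0 0"

```text
time_s: 9.7
tool_pos: [0.5546, 0.0969, 0.1984]
orientation: [-3.14, 0.001, -1.885]
ft_force: [-0.9, -0.1, 2.1]
opening: 0.0248
```

Emit:
servo_tool:
  plan: "-0.7 0 0 -0.002 0 0 0;-0.7 0 0 -0.004 0 0 0;-0.7 0 0 -0.006 0 0 0;-0.7 0 0 -0.008 0 0 0;-0.7 0 0 -0.008 0 0 0"

```text
time_s: 10.32
tool_pos: [0.5544, 0.0968, 0.1897]
orientation: [-3.141, 0.001, -1.886]
ft_force: [0.9, 1.5, 1.1]
opening: 0.0241
```

Emit:
servo_tool:
  plan: "-0.7 0 0 -0.0005 0 0 0;-0.7 0 0 -0.001 0 0 0;-0.7 0 0 -0.001 0 0 0"

```text
time_s: 10.7
tool_pos: [0.5544, 0.0968, 0.189]
orientation: [-3.141, 0.001, -1.886]
ft_force: [-0.5, 1.1, 2.5]
opening: 0.0241
```

Emit:
servo_tool:
  plan: "-0.7 0 0 -0.0005 0 0 0;-0.7 0 0 -0.001 0 0 0;-0.7 0 0 -0.001 0 0 0"

```text
time_s: 11.08
tool_pos: [0.5543, 0.0968, 0.188]
orientation: [-3.141, 0.001, -1.886]
ft_force: [0.0, 1.8, 2.5]
opening: 0.0245
```

Emit:
servo_tool:
  plan: "-0.7 0 0 -0.0005 0 0 0;-0.7 0 0 -0.001 0 0 0;-0.7 0 0 -0.001 0 0 0"

```text
time_s: 11.45
tool_pos: [0.5545, 0.0967, 0.1879]
orientation: [-3.14, 0.0, -1.885]
ft_force: [-1.1, 2.1, 7.2]
opening: 0.0243
```

Emit:
servo_tool:
  plan: "-0.7 0 0 -0.0005 0 0 0;-0.7 0 0 -0.0005 0 0 0"

```text
time_s: 11.7
tool_pos: [0.5546, 0.0967, 0.1878]
orientation: [-3.14, 0.001, -1.885]
ft_force: [-0.7, 1.3, 8.4]
opening: 0.0247
```

Emit:
servo_tool:
  plan: "-0.7 0 0 -0.0005 0 0 0;-0.7 0 0 -0.0005 0 0 0"

```text
time_s: 11.95
tool_pos: [0.5547, 0.0967, 0.1878]
orientation: [-3.14, 0.001, -1.885]
ft_force: [-1.7, 1.9, 11.8]
opening: 0.0246
```

Emit:
servo_tool:
  plan: "-0.7 0 0 -0.0006 0 0 0;-0.7 0 0 -0.0006 0 0 0;-0.7 0 0 -0.0006 0 0 0"

```text
time_s: 12.32
tool_pos: [0.5548, 0.0967, 0.1877]
orientation: [-3.139, 0.001, -1.884]
ft_force: [-2.3, 1.6, 13.7]
opening: 0.0247
```

Run:
```python
from h import *
s=snap('side','s5');st=get_state();print(st['tool_pos'],st['orientation'],st['ft_force'])
a=cv2.resize(s['color'][150:210,280:335,::-1],None,fx=9,fy=9,interpolation=cv2.INTER_CUBIC)
cv2.imwrite('pics/z7.png',np.clip(a*1.9,0,255).astype(np.uint8))
```

```text
[0.55476186 0.09667549 0.18770065] [-3.13929043e+00  5.86904971e-04 -1.88449303e+00] [-1.30845822  3.01323083 14.23435341]
```

View pics/z7.png

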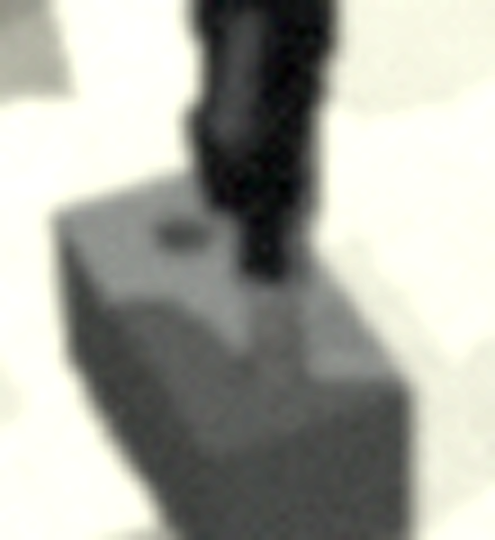

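The rod stopped with the groove about 12 mm above the face, under roughly 15 N. This well has the spacer, so I lift out and go to the other one.

Emit:
servo_tool:
  plan: "-0.7 0 0 0.003 0 0 0;-0.7 0 0 0.01 0 0 0;-0.7 0 0 0.022 0 0 0;-0.7 0 0 0.036 0 0 0;-0.7 0 0 0.046 0 0 0;-0.7 0 0 0.05 0 0 0;-0.7 -0.005 0.017 0.05 0 0 0;-0.7 -0.0096 0.0336 0.05 0 0 0;-0.7 -0.015 0.052 0.05 0 0 0;-0.7 -0.0192 0.0672 0.048 0 0 0;-0.7 -0.0192 0.0672 0.045 0 0 0;-0.7 -0.0192 0.0672 0.045 0 0 0"

```text
time_s: 13.88
tool_pos: [0.5347, 0.1638, 0.2298]
orientation: [3.141, -0.001, -1.885]
ft_force: [0.3, -0.9, -1.5]
opening: 0.0248
```

Run:
```python
from h import *
s=snap('side','s6');t=snap('top','t6');st=get_state();print(st['tool_pos'],st['orientation'],st['ft_force'])
a=cv2.resize(s['color'][145:195,275:320,::-1],None,fx=8,fy=8,interpolation=cv2.INTER_CUBIC)
b=cv2.resize(t['color'][175:225,235:285,::-1],None,fx=8,fy=8,interpolation=cv2.INTER_CUBIC)
cv2.imwrite('pics/z8.png',np.clip(np.hstack([a,b])*1.8,0,255).astype(np.uint8))
f=st['tool_pos'][2]-.155
for p in[(.5322,.1660,.066),(.5322,.1660,f)]:print((proj(s,p)-[275,145]+.5)*8,(proj(t,p)-[235,175]+.5)*8+[360,0])
```

```text
[0.53498337 0.16344401 0.23017416] [ 3.14142335e+00 -3.90379577e-04 -1.88611066e+00] [ 0.10793248  0.73068529 -1.48094285]
[203.5124217  248.16547748] [553.29713802 218.52341   ]
[202.33227847 228.99674335] [549.14020177 214.02443963]
```

View pics/z8.png

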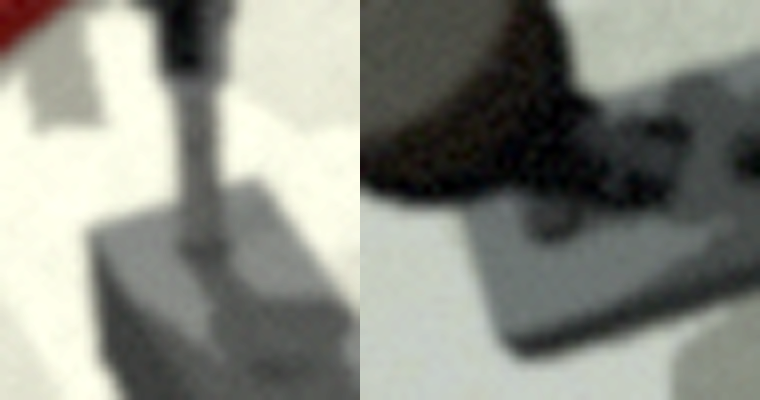

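Emit:
servo_tool:
  plan: "-0.7 0.0005 0 -0.0025 0 0 0;-0.7 0.0005 0 -0.005 0 0 0;-0.7 0.0005 0 -0.0075 0 0 0;-0.7 0.0005 0 -0.01 0 0 0;-0.7 0.0005 0 -0.0125 0 0 0;-0.7 0.0005 0 -0.015 0 0 0;-0.7 0.0005 0 -0.015 0 0 0"

```text
time_s: 14.85
tool_pos: [0.5353, 0.1638, 0.215]
orientation: [3.141, -0.0, -1.886]
ft_force: [-0.8, 0.3, -2.8]
opening: 0.0243
```

Entering cleanly.

Emit:
servo_tool:
  plan: "-0.7 0 0 -0.002 0 0 0;-0.7 0 0 -0.004 0 0 0;-0.7 0 0 -0.006 0 0 0;-0.7 0 0 -0.008 0 0 0;-0.7 0 0 -0.01 0 0 0;-0.7 0 0 -0.012 0 0 0;-0.7 0 0 -0.012 0 0 0"

```text
time_s: 15.72
tool_pos: [0.5354, 0.1638, 0.2031]
orientation: [3.141, -0.0, -1.886]
ft_force: [0.6, 0.4, -1.8]
opening: 0.0245
```

Emit:
servo_tool:
  plan: "-0.7 0 0 -0.002 0 0 0;-0.7 0 0 -0.004 0 0 0;-0.7 0 0 -0.006 0 0 0;-0.7 0 0 -0.008 0 0 0;-0.7 0 0 -0.01 0 0 0;-0.7 0 0 -0.012 0 0 0;-0.7 0 0 -0.012 0 0 0"

```text
time_s: 16.6
tool_pos: [0.5356, 0.1638, 0.1914]
orientation: [-3.141, 0.0, -1.886]
ft_force: [-1.3, 0.1, 2.1]
opening: 0.0246
```

Emit:
servo_tool:
  plan: "-0.7 0 0 -0.0015 0 0 0;-0.7 0 0 -0.003 0 0 0;-0.7 0 0 -0.004 0 0 0;-0.7 0 0 -0.005 0 0 0;-0.7 0 0 -0.005 0 0 0"

```text
time_s: 17.23
tool_pos: [0.5355, 0.1639, 0.1862]
orientation: [-3.141, 0.0, -1.886]
ft_force: [-0.3, -0.6, 2.1]
opening: 0.0248
```

Past the spacer depth, still sliding.

Emit:
servo_tool:
  plan: "-0.7 0 0 -0.0015 0 0 0;-0.7 0 0 -0.003 0 0 0;-0.7 0 0 -0.0045 0 0 0;-0.7 0 0 -0.006 0 0 0;-0.7 0 0 -0.0075 0 0 0;-0.7 0 0 -0.0085 0 0 0;-0.7 0 0 -0.0085 0 0 0"

```text
time_s: 18.1
tool_pos: [0.5354, 0.1639, 0.1776]
orientation: [3.142, 0.0, -1.886]
ft_force: [0.5, 0.3, 2.0]
opening: 0.0244
```

Emit:
servo_tool:
  plan: "-0.7 0 0 -0.0005 0 0 0;-0.7 0 0 -0.001 0 0 0;-0.7 0 0 -0.001 0 0 0"

```text
time_s: 18.48
tool_pos: [0.5355, 0.1639, 0.1768]
orientation: [-3.141, 0.0, -1.886]
ft_force: [-0.3, 0.3, 3.0]
opening: 0.0241
```

Emit:
servo_tool:
  plan: "-0.7 0 0 -0.0005 0 0 0;-0.7 0 0 -0.001 0 0 0;-0.7 0 0 -0.001 0 0 0"

```text
time_s: 18.85
tool_pos: [0.5355, 0.1639, 0.1759]
orientation: [-3.141, 0.0, -1.886]
ft_force: [-0.1, 0.1, 3.6]
opening: 0.0246
```

Emit:
servo_tool:
  plan: "-0.7 0 0 -0.0005 0 0 0;-0.7 0 0 -0.001 0 0 0;-0.7 0 0 -0.001 0 0 0"

```text
time_s: 19.23
tool_pos: [0.5356, 0.1638, 0.1758]
orientation: [-3.141, 0.0, -1.885]
ft_force: [-2.3, -2.0, 9.0]
opening: 0.0245
```

Bottomed at 0.1758, 12 mm below the other well's stop. I press up to about 15 N.

Emit:
servo_tool:
  plan: "-0.7 0 0 -0.0005 0 0 0;-0.7 0 0 -0.001 0 0 0;-0.7 0 0 -0.001 0 0 0;-0.7 0 0 -0.001 0 0 0"

```text
time_s: 19.73
tool_pos: [0.5357, 0.1639, 0.1758]
orientation: [-3.14, 0.0, -1.885]
ft_force: [-4.2, -0.4, 12.8]
opening: 0.0248
```

Emit:
servo_tool:
  plan: "-0.7 0 0 -0.0003 0 0 0;-0.7 0 0 -0.0005 0 0 0;-0.7 0 0 -0.0005 0 0 0;-0.7 0 0 -0.0005 0 0 0;-0.7 0 0 -0.0005 0 0 0"

```text
time_s: 20.35
tool_pos: [0.5358, 0.1638, 0.1757]
orientation: [-3.14, 0.0, -1.884]
ft_force: [-3.7, -0.4, 15.2]
opening: 0.0242
```

Emit:
servo_tool:
  plan: "-0.7 0 0 0.001 0 0 0;-0.7 0 0 0.0018 0 0 0;-0.7 0 0 0.0018 0 0 0;-0.5 0 0 0.0018 0 0 0;-0.3 0 0 0.0018 0 0 0;0 0 0 0.0018 0 0 0;0.2 0 0 0.0018 0 0 0;0.2 0 0 0.0018 0 0 0;0.2 0 0 0.0018 0 0 0"
  newtons: 20

```text
time_s: 21.48
tool_pos: [0.5354, 0.1638, 0.175]
orientation: [3.141, -0.0, -1.886]
ft_force: [-0.2, 0.1, 0.9]
opening: 0.0511
```

Released with no residual force. I retreat straight up and then away.

Emit:
servo_tool:
  plan: "0.2 0 0 0.008 0 0 0;0.2 0 0 0.02 0 0 0;0.2 0 0 0.04 0 0 0;0.2 0 0 0.065 0 0 0;0.2 0 0 0.09 0 0 0;0.2 0 0 0.12 0 0 0;0.2 0 0 0.15 0 0 0;0.2 -0.03 0.04 0.16 0 0 0;0.2 -0.06 0.09 0.16 0 0 0;0.2 -0.09 0.14 0.16 0 0 0;0.2 -0.12 0.19 0.16 0 0 0;0.2 -0.12 0.19 0.16 0 0 0"

```text
time_s: 22.98
tool_pos: [0.4136, 0.3566, 0.3361]
orientation: [-3.141, 0.002, -1.88]
ft_force: [0.0, -0.1, 1.0]
opening: 0.0513
```

Run:
```python
from h import *
s=snap('side','s9');t=snap('top','t9');st=get_state();print(st['time_s'],st['tool_pos'])
a=cv2.resize(s['color'][135:205,275:330,::-1],None,fx=7,fy=7,interpolation=cv2.INTER_CUBIC)
b=cv2.resize(t['color'][165:235,235:290,::-1],None,fx=7,fy=7,interpolation=cv2.INTER_CUBIC)
cv2.imwrite('pics/z9.png',np.clip(np.hstack([a,b])*1.8,0,255).astype(np.uint8))
for z in(.066,.078,.09,.145):
  p=(.5325,.1655,z);print(z,(proj(s,p)-[275,135]+.5)*7,(proj(t,p)-[235,165]+.5)*7+[385,0])
im=np.clip(np.hstack([s['color'][120:360,180:480,::-1],t['color'][60:300,200:500,::-1]])*1.6,0,255).astype(np.uint8)
cv2.imwrite('pics/z10.png',im)
```

```text
23.075 [0.41504875 0.35412497 0.33591556]
0.066 [178.939595   287.83021989] [555.44130041 260.40713753]
0.078 [177.59266015 265.85114742] [550.68584651 255.2364617 ]
0.09 [176.22520396 243.53721096] [545.82645012 249.95276765]
0.145 [169.68147848 136.75772093] [522.12352473 224.18022396]
```

View pics/z9.png

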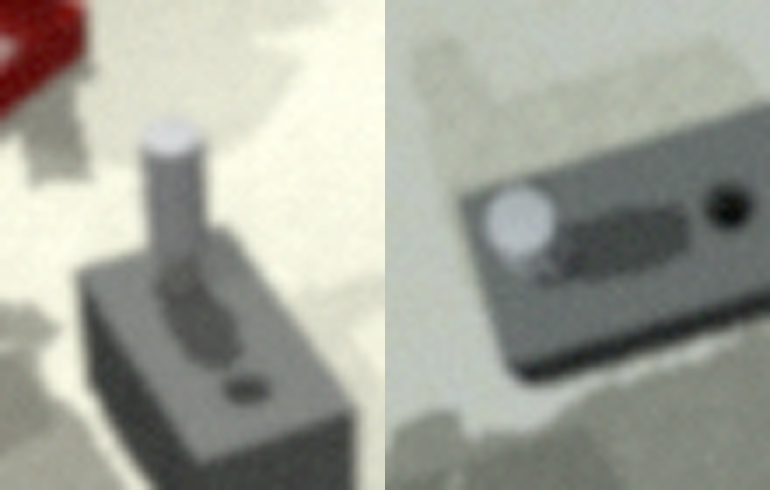

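View pics/z10.png

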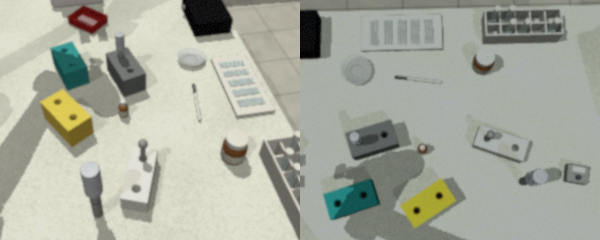

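Run:
```python
from h import *
t=load('t9');s=load('s9')
u,v=(519-385)/7+235-.5,220/7+165-.5
print([dep(t,u+i,v+j).round(4)[2] for i in(-1,0,1) for j in(-1,0,1)])
print([dep(t,u+i,v+j).round(4)[2] for i,j in((24,16),(20,18),(14,14))])
print([dep(s,172/7+275-.5+i,135/7+135-.5).round(4)[2] for i in(-1,0,1)])
job_done()
```

```text
[np.float64(0.1449), np.float64(0.1451), np.float64(0.1455), np.float64(0.145), np.float64(0.1451), np.float64(0.1438), np.float64(0.1455), np.float64(0.1462), np.float64(0.1439)]
[np.float64(0.035), np.float64(0.0216), np.float64(0.0662)]
[np.float64(0.1416), np.float64(0.1428), np.float64(0.143)]
the job is handed in; nothing more can be done
```

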